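# Load a stone axe on the photo turntable and hold it facing the camera

## Robot

A 7-joint arm with a two-finger parallel gripper is mounted at the origin on the work surface. World frame = base frame: x ahead of the robot, y to its left, z up, the work surface at z = 0. Lengths are in m, angles in rad, forces in N, time in s.
With the tool pointing down it reaches from about 0.4 to 0.875 m from the base axis. Payload 19.3 kg.
Tool frame: the origin (TCP) lies on the centre line of the jaws, within the pads' length; the fingertips stand 14 mm ahead of it and the grasp point (between the pads) lies 5 mm behind it; z points along the fingers, y is the line along which they close (so a half turn about z gives the same grasp; the last joint's range is limited). The gripper opens to 85 mm and grips with 20 to 120 N. Pads are 22 mm wide; open, the fingers measure 114 mm over their backs; the gripper's body (76 mm by 85 mm) begins 54 mm behind the grasp point. The pads swing forward as they close: fully open they stand 13 mm farther back than shut.
Start: joints at [1.135, 0.521, -0.036, 1.599, 0.021, 1.021, -0.113], TCP at [0.224, -0.584, 0.245] pointing down, gripper open.
Joint ranges: [-2.91, 2.91], [-0.3, 2.13], [-1.5, 1.42], [0.17, 2.43], [-1.26, 4.41], [0.16, 1.93], [-2.52, 2.52]. Speed limits (rad/s): [1.89, 1.89, 2.39, 2.39, 3.01, 3.01, 3.01].

## Interface

Orientations are given as a 3x3 rotation matrix whose columns are the frame's x, y, z axes.
In Python, from cell import manip gives the robot as it stands. Calls block until the motion is done:
- manip.move_ptp(position, orientation): joint-space move of the TCP to a pose.
- manip.servo_line(position, rotation=None, speed=0.15, stop_force=None): straight line of the TCP; rotation=None keeps the orientation; speed is the mean speed in m/s. With stop_force (N) it stops when the force on the tool has changed by that much, and returns True; else False.
- manip.goto_joints(angles): joint-space move.
- manip.command_gripper(opening, squeeze=None): opening from 0.0 (shut) to 1.0 (fully open); squeeze is the grip in N (None keeps the last); returns when the fingers have stopped.
- manip.hold(seconds).
- manip.ik(position, orientation): joint angles nearest the present ones, or None.
- manip.snapshot(name): name is "scene" or "top"; returns the picture (480x640x3 uint8, blue, green, red); there is no depth.
- manip.camera_info(name): a dict with "fx", "fy", "cx", "cy" (pixels), "cam_to_world" (4x4, takes a point from camera to world coordinates). Camera axes: x right, y down, z forward; pixel columns grow to the right and rows downward; lengths in m; the calibration is good to about 2 mm. A picture is of the moment at which its call begins. camera_info takes no time and is no camera call.
A pose or a line that the arm cannot do raises manip.Unreachable and nothing moves.
- manip.close_job(): hands the job in; it is judged then, once.
Trained networks look in the newest picture that a camera, given by its name, has taken for a name from the list of things; names that differ only in an ending like _2 or _b are one class to them, and where a whole thing is asked for, a point or a joint stands for the part that bears it (a point fixed in the world has none). Each returns a list of dicts, best first, with "confidence" (0 to 1); they miss things now and then, are a little off and sometimes report something else, mostly with a low value. They report only what shows in the picture. A call takes as long as a camera call.
- manip.find_in(camera, name): "xyz" ([x, y, z] in m, in world coordinates, good to about 4 mm: the middle of the surface that is visible of it).
- manip.cut_out(camera, name): "region" (480x640 bool, what is visible of it).
- manip.spot_point(camera, name): "xyz" ([x, y, z] in m, in world coordinates, good to about 4 mm: a listed point, or the origin of a listed thing).
Readings, each from a call of its own:
- manip.read_time(): time.
- manip.read_qpos(): joint angles.
- manip.read_qd(): joint speeds.
- manip.read_effort(): joint torques, N m.
- manip.read_tool_pos(): TCP position.
- manip.read_tcp_rot(): TCP orientation.
- manip.read_ft_force(): force on the tool from outside, world axes, zero at the start.
- manip.read_wrist_torque(): the same for the moment, N m.
- manip.read_opening(): opening from 0.0 (shut) to 1.0 (fully open).
- manip.read_grip_force(): force on a finger pad.
Only numpy, scipy, OpenCV 4.12 (cv2) and the standard library are available. Lean on these libraries where they do the work, as an engineer would, in place of code of your own. Each camera call takes 0.05 s, during which the arm holds its last target. There are 200 camera calls.

## Task

Take the broad stone axe blade with two holes, the widest of the three blades in the storage rack, and stand it on its straight end, rounded edge up, centred in the slotted cradle on the turntable, and let go of it. Then gently turn the turntable by its handle post until the cradle with the blade squarely faces the camera, and finish while still gripping the handle, holding the turntable still. The stone is brittle, so do not drop it or spin the turntable fast, and leave the other blades, the tray and the brush where they are.

Things in the scene. Friction and masses are not known exactly. Their poses are not given: they have to be found in the camera images.
- blade: The broad stone axe blade, pale stone, about 190 g: a plate 10 mm thick (along its x), 88 mm wide (along its y), 92 mm tall (z), flat straight butt at the bottom, the upper 44 mm a half circle (the cutting edge); two dark holes side by side 50 mm up. Origin: centre of its underside. It starts upright in one of the rack's three slots (which one varies). Front and back are alike.
- narrow_axe: Another blade in the rack, same stone, 10 mm thick, 56 mm wide, 96 mm tall, one hole. Origin: centre of its underside. Leave alone.
- chisel: Third blade in the rack, same stone, 10 mm thick, 36 mm wide, 90 mm tall, no hole. Origin: centre of its underside. Leave alone.
- rack: Storage rack fixed to the bench: grey block 220 mm (x) by 70 mm (y) by 36 mm high with three slots, at x = -70, 0 and +70 mm, each 13 mm wide along x, open at both ends along y, 24 mm deep (slot floor 12 mm above the bench). Blades stand in the slots with their faces towards the rack's +-x. Origin: centre of its underside.
- turntable: Fixed foot of the turntable; origin on the turning axis at bench height. An outrigger along its -x carries a black camera, 75 mm wide, 135 mm high, whose lens ends 187 mm from the axis and looks at the axis. On the foot turns a white platter of 115 mm radius, top 40 mm above the bench. The foot's position and direction vary.
- platter (a joint): Turning angle of the platter about the upright axis, counter-clockwise from above, rad. At 0 or any whole turn the cradle squarely faces the camera. Turns freely either way from its start; starts at least 1 rad away from facing. Bearing friction about 0.1 N m; it stays where it is left.
- slot (a point): Middle of the slot floor in the cradle, 60 mm above the bench, 60 mm from the turning axis; turns with the platter. Its x points along the radius to the axis; the slot runs along y. The cradle is a grey block 29 mm (x) by 70 mm (y); slot 13 mm wide along x, 20 mm deep, plus 11 mm of flared lips (mouth about 20 mm wide, 91 mm above the bench), open at both ends along y.
- front (a point): Fixed point, 60 mm from the turning axis towards the camera and 60 mm above the bench: where slot lies when the cradle squarely faces the camera.
- handle: Upright round steel post, 14 mm in diameter, on the platter 85 mm from the axis, across from the cradle. Origin: centre of its foot on the platter's top, 40 mm above the bench; its top is 62 mm above the origin (the lowest 6 mm is a collar of 22 mm diameter). Goes round with the platter and also spins freely about itself, so a grip on it need not turn.
- finds_tray: White tray 100 by 130 by 30 mm on the bench beyond the work. Leave alone.
- brush: Hand brush lying on the bench beyond the work. Leave alone.

How it is judged:
On the way, in this order (a step that is already met when the one before it is completed fails the run):
1. the broad blade stands in the turntable's cradle and has been let go (horizontal distance between blade and slot below 0.014 m and z of blade in the frame of slot between -0.004 and 0.006 m and angle between blade's own z axis and vertical below 0.2 rad and angle between the x axis of blade and the x axis of slot, either way round below 0.25 rad and contact force between the fingers and blade below 0.1 N), for 0.2 s.
2. the cradle with the blade faces the camera (all of step 1 and horizontal distance between slot and front below 0.009 m), for 0.2 s.
At the end, for the whole second after the job is handed in: The broad blade stands in the cradle (within 14 mm of its middle, on the slot floor, leaning less than 0.2 rad), untouched by the fingers; the slot is within 9 mm (about 8 degrees) of facing the camera squarely; the turntable is still; and the fingers hold the handle with more than 1 N (all of step 2 and velocity of joint platter between -0.05 and 0.05 rad/s and contact force between the fingers and handle above 1 N); the arm keeps its last pose, push and grip.
It fails at once if another blade was moved by more than 20 mm (distance of any of narrow_axe, chisel from where it was at the start of the episode above 0.02 m).
It fails at once if the tray or the brush was moved by more than 20 mm (distance of any of finds_tray, brush from where it was at the start of the episode above 0.02 m).
It fails at once if the broad blade fell over or was dropped (out of the fingers and moving faster than 0.6 m/s) (angle between blade's own z axis and vertical above 0.9 rad or (linear speed of blade above 0.6 m/s and contact force between the fingers and blade below 0.1 N)).
It fails at once if the turntable was spun faster than 3 rad/s (velocity of joint platter above 3 rad/s or velocity of joint platter below -3 rad/s).
It also fails if it takes over 64 s, if anything falls off the work surface, if the arm or the gripper's body presses on something with over 40 N, if the wrist force passes 120 N, or if a joint passes its speed limit or range.

## Working session

There is one attempt and no reset: what is moved stays moved. The work goes in short steps, each a Python script; the robot and the scene stay as the last script left them, time stands still between calls to the robot, and variables do not carry over. Pictures are saved under pics/ and viewed, at most 10 in all, crops included, and the job is handed in when it is done.

```bash
mkdir -p pics; ls
python3 - <<'E'
from cell import manip
import cv2,numpy as np
for c in ("scene","top"):
    cv2.imwrite(f"pics/{c}0.png",manip.snapshot(c))
    i=manip.camera_info(c); print(c,i["fx"],i["cx"],i["cy"],np.round(i["cam_to_world"],3).tolist())
    for n in ("blade","narrow_axe","chisel","rack","turntable","slot","handle","finds_tray","brush"):
        print(n,[(np.round(d["xyz"],3).tolist(),round(d["confidence"],2)) for d in manip.spot_point(c,n)[:2]])
print(manip.read_time(),manip.read_tcp_rot())
E
```

```text
cell.py
pics
scene 502.4093959955561 328.2985041967255 228.77389858695304 [[-0.899, 0.346, -0.267, 0.865], [0.437, 0.731, -0.525, 0.555], [0.013, -0.589, -0.808, 0.834], [0.0, 0.0, 0.0, 1.0]]
blade [([0.492, 0.208, 0.016], 0.77)]
narrow_axe [([0.518, 0.343, 0.013], 0.86), ([0.672, -0.17, 0.038], 0.63)]
chisel [([0.508, 0.277, 0.01], 0.57)]
rack [([0.511, 0.276, 0.004], 0.56)]
turntable [([0.675, -0.169, 0.036], 0.74), ([0.591, -0.14, 0.001], 0.6)]
slot [([0.537, -0.115, 0.056], 0.89)]
handle [([0.672, -0.168, 0.035], 0.56)]
finds_tray [([0.72, 0.131, -0.001], 0.69)]
brush [([0.752, -0.148, 0.001], 0.67)]
top 571.8346176337178 314.9752700425598 245.49818531537838 [[0.001, -0.997, 0.082, 0.551], [-1.0, 0.0, 0.01, 0.087], [-0.01, -0.082, -0.997, 1.053], [0.0, 0.0, 0.0, 1.0]]
blade [([0.497, 0.206, 0.009], 0.96)]
narrow_axe [([0.519, 0.341, 0.011], 0.97), ([0.507, 0.279, 0.013], 0.65)]
chisel [([0.506, 0.274, 0.012], 0.77), ([0.758, -0.145, 0.0], 0.49)]
rack [([0.505, 0.275, 0.004], 0.59)]
turntable [([0.536, -0.107, 0.056], 0.73), ([0.591, -0.134, -0.004], 0.63)]
slot [([0.534, -0.112, 0.058], 0.79), ([0.758, -0.146, -0.001], 0.73)]
handle [([0.669, -0.171, 0.043], 0.74)]
finds_tray [([0.723, 0.133, 0.002], 0.7)]
brush [([0.756, -0.146, -0.001], 0.84)]
1.0 [[ 9.33833641e-01  3.57707605e-01 -1.89579855e-05]
 [ 3.57707605e-01 -9.33833641e-01 -7.13532926e-06]
 [-2.02559662e-05 -1.18205100e-07 -1.00000000e+00]]
```

View pics/scene0.png

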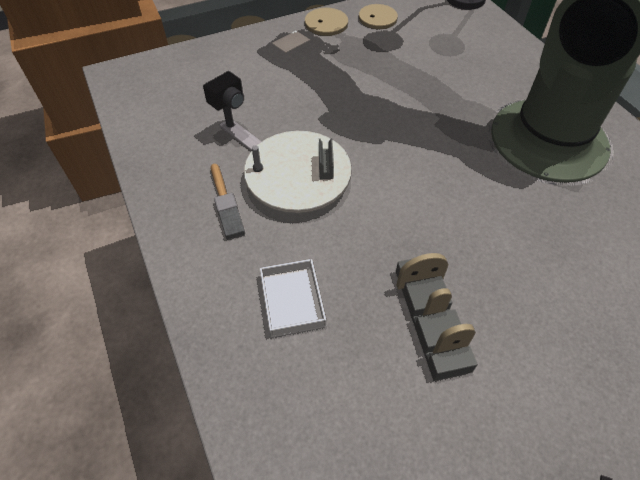

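View pics/top0.png

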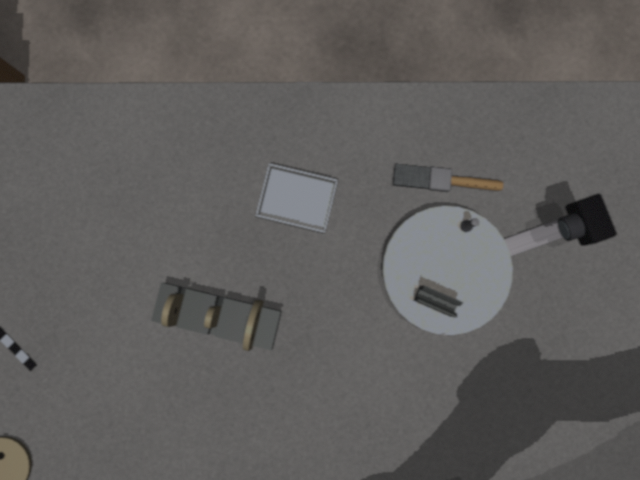

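The scene view shows the broad blade, with two holes, at (425,268) in the rack slot nearest the robot. The narrow axe is at the other end, at (457,337). The top view shows the platter centred near (448,270), the cradle at (440,301), the handle at (468,225) and the camera at (592,220). Next I'll refine the geometry from pixels.

```bash
cat > h.py <<'E'
from cell import manip
import cv2,numpy as np
def w(cam,uv,z):
    i=manip.camera_info(cam);T=np.array(i["cam_to_world"]);uv=np.atleast_2d(np.asarray(uv,float))
    d=np.c_[(uv[:,0]-i["cx"])/i["fx"],(uv[:,1]-i["cy"])/i["fy"],np.ones(len(uv))]@T[:3,:3].T
    return T[:3,3]+d*((z-T[2,3])/d[:,2])[:,None]
def down(a):  # tool down, closing axis y at world angle a
    y=np.array([np.cos(a),np.sin(a),0]);z=np.array([0,0,-1.]);return np.c_[np.cross(y,z),y,z]
E
python3 - <<'E'
from h import *
im=manip.snapshot("top");g=im.max(2)
def big(m):
    c,_=cv2.findContours(m.astype(np.uint8),cv2.RETR_EXTERNAL,cv2.CHAIN_APPROX_NONE)
    return max(c,key=cv2.contourArea)
def rect(c,z):
    p=w("top",c.reshape(-1,2),z)[:,:2]; (ctr,s,a)=cv2.minAreaRect((p*1000).astype(np.float32)); return np.round(ctr,1),np.round(s,1),round(a,1)
box=np.zeros(g.shape,bool);box[195:345,375:520]=1
c=big((g>115)&box);print(cv2.contourArea(c))
h=cv2.convexHull(c).reshape(-1,2);p=w("top",h,.04)[:,:2]
# hull includes outrigger maybe: robust circle fit
from scipy.optimize import least_squares
r=least_squares(lambda q:np.hypot(*(p-q[:2]).T)-q[2],[.59,-.137,.115],loss="soft_l1",f_scale=.001);print("platter",r.x,np.abs(r.fun).max())
ctr=r.x[:2]
box[:]=0;box[282:322,408:470]=1
print("cradle",rect(big((g<95)&box),.091))
box[:]=0;box[190:250,560:620]=1
c=big((g<30)&box);print("camera",rect(c,.135))
for n,z in (("rack",.036),("blade",.08),("handle",.1)):
  for d in manip.cut_out("top",n)[:2]:
    m=d["region"];print(n,round(d["confidence"],2),rect(big(m),z),np.argwhere(m).mean(0)[::-1])
cv2.imwrite("pics/crop.png",np.hstack([cv2.resize(im[270:360,140:290],None,fx=2.6,fy=2.6,interpolation=2),cv2.resize(im[250:340,380:530],None,fx=2.6,fy=2.6,interpolation=2)]))
E
```

```text
12797.0
platter [ 0.59199146 -0.13696534  0.1138019 ] 0.02759373930693576
cradle (array([ 541. , -106.9]), array([78.6, 35.4]), 66.3)
camera (array([ 668. , -345.2]), array([70.5, 60.4]), 19.5)
rack 0.7 (array([517.5, 299.6]), array([168.7,  72.4]), 76.4) [218.10795902 315.39558708]
rack 0.41 (array([ 591.8, -136.2]), array([229.6, 230.1]), 62.9) [446.670394   270.20600375]
blade 0.67 (array([497.5, 204.1]), array([20.1, 87.5]), 77.4) [251.57894737 324.91651543]
handle 0.65 (array([ 666.5, -160.3]), array([18.9, 31.8]), 39.5) [468.61931818 224.375     ]
```

View pics/crop.png

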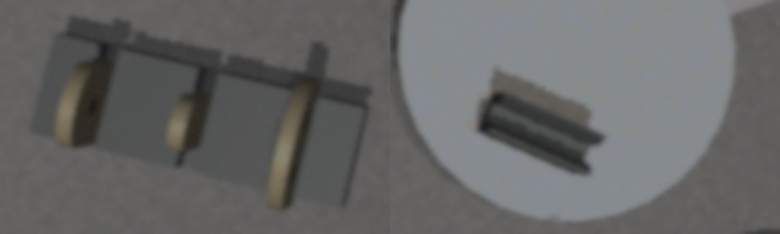

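```bash
cat >> h.py <<'E'
C=np.array([.592,-.137]);CA=np.radians(157.4);FA=np.radians(-70.3)
u=lambda a:np.array([np.cos(a),np.sin(a)])
SL=C+.06*u(CA)
BL=np.array([.496,.206]);BA=np.radians(76.5)
E
python3 - <<'E'
from h import *
for k in (0,np.pi):
    a=BA-k
    for nm,p,aa in (("pick",[*BL,.069],a),("up",[*BL,.22],a),("place",[*SL,.117],CA-k),("place2",[*SL,.117],CA-np.pi+k)):
        q=manip.ik(p,down(aa));print(k,nm,None if q is None else np.round(q,2))
manip.command_gripper(.5,30)
a=BA-np.pi
manip.move_ptp([*BL,.2],down(a))
print(manip.servo_line([*BL,.069],speed=.1,stop_force=8),manip.read_tool_pos())
cv2.imwrite("pics/s1.png",manip.snapshot("scene"));print(manip.read_time())
E
```

```text
0 pick [-0.13  0.69 -0.52  1.94  0.54  0.65  0.35]
0 up [ 0.31  0.7  -1.22  1.82  0.72  1.16  0.18]
0 place [-0.56  0.91  1.07  1.94 -1.    0.96 -2.52]
0 place2 [ 0.38  0.6  -0.39  1.89  0.33  0.71 -0.59]
3.141592653589793 pick [-0.36  0.65 -0.2   1.95  0.23  0.56 -2.52]
3.141592653589793 up [-0.79  0.44  0.38  1.87 -0.21  0.87 -2.11]
3.141592653589793 place [ 0.38  0.6  -0.39  1.89  0.33  0.71 -0.59]
3.141592653589793 place2 [-0.56  0.91  1.07  1.94 -1.    0.96 -2.52]
False [0.49627813 0.20615998 0.06950772]
6.1417
```

View pics/s1.png

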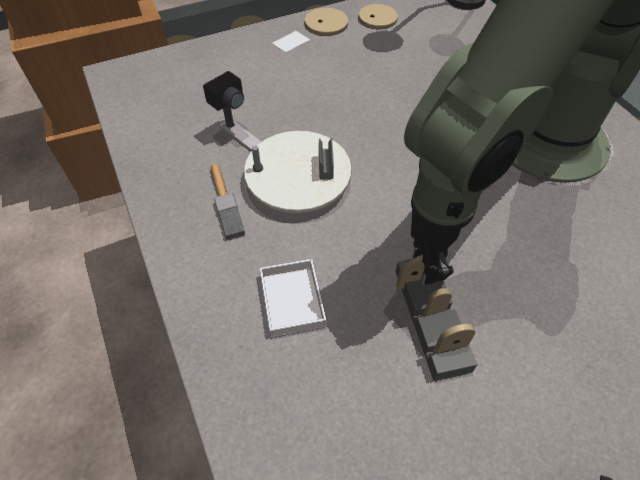

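The fingers straddle the broad blade at (430,265) and are clear of the chisel. Next I'll close and lift.

Run:
```python
from h import *
manip.command_gripper(0,40)
print(manip.read_opening()*85,manip.read_grip_force(),manip.read_ft_force())
p=manip.read_tool_pos()
manip.servo_line([p[0],p[1],.22],speed=.1)
print(manip.read_opening()*85,manip.read_grip_force(),manip.read_ft_force(),manip.read_qpos())
manip.move_ptp([*SL,.22],down(CA-np.pi))
print(manip.read_tool_pos(),manip.read_time())
for c in("scene","top"):
    cv2.imwrite(f"pics/{c}2.png",manip.snapshot(c))
    print([(np.round(d["xyz"],3),round(d["confidence"],2)) for d in manip.spot_point(c,"blade")[:2]])
```

```text
9.376930871268316 39.23230826854706 [-0.45060144  0.38873124  5.61725008]
9.582566209786188 38.87362003326416 [ 0.15110194 -0.32512722 -1.25110369] [-0.79824156  0.44141571  0.39693104  1.87491649 -0.2179129   0.86839892
 -2.10022274]
[ 0.53671505 -0.11328684  0.21988033] 9.8833
[(array([ 0.534, -0.113,  0.162]), 0.68)]
[(array([ 0.535, -0.12 ,  0.16 ]), 0.79), (array([ 0.669, -0.172,  0.042]), 0.34)]
```

View pics/scene2.png

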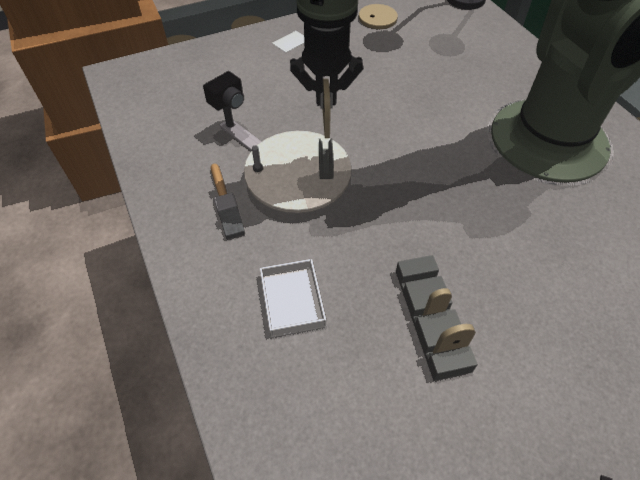

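The blade hangs upright at (326,105), in line with the cradle at (326,155). The other blades are still in place. I'll lower it until it makes contact.

Run:
```python
from h import *
manip.servo_line([*SL,.16],speed=.1)
print(manip.servo_line([*SL,.108],speed=.03,stop_force=6),manip.read_tool_pos(),manip.read_ft_force(),manip.read_wrist_torque())
for c in("scene","top"):
    cv2.imwrite(f"pics/{c}3.png",manip.snapshot(c))
    for n in("blade","slot"): print(n,[(np.round(d["xyz"],3),round(d["confidence"],2)) for d in manip.spot_point(c,n)[:2]])
a=cv2.imread("pics/scene3.png")[50:230,220:420];cv2.imwrite("pics/c3.png",cv2.resize(a,None,fx=3,fy=3,interpolation=2))
```

```text
True [ 0.53662089 -0.11392689  0.11711993] [-0.01579395  0.62894311  5.96277621] [-0.08398711 -0.16014852  0.0042964 ]
blade [(array([ 0.534, -0.116,  0.059]), 0.57)]
slot [(array([ 0.54 , -0.108,  0.056]), 0.74)]
blade [(array([ 0.537, -0.119,  0.057]), 0.59)]
slot [(array([ 0.611, -0.19 ,  0.064]), 0.72)]
```

View pics/c3.png

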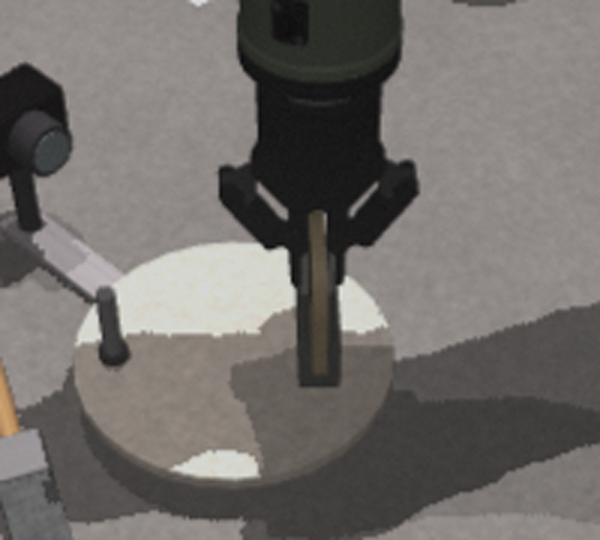

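The blade sits in the slot at (320,340) in the crop, seated at the expected height. I'll release it and re-check, then test the arm path for the handle.

```bash
cat >> h.py <<'E'
HA=CA-np.pi; HE=FA+np.pi; HZ=.082
E
python3 - <<'E'
from h import *
manip.command_gripper(.3)
manip.servo_line([*SL,.24],speed=.12)
for c in("scene","top"):
    cv2.imwrite(f"pics/{c}4.png",manip.snapshot(c))
    for n in("blade","slot","handle"): print(n,[(np.round(d["xyz"],3),round(d["confidence"],2)) for d in manip.spot_point(c,n)[:2]])
for a in np.linspace(HA,HE,6):
    q=manip.ik([*(C+.085*u(a)),HZ],down(a-np.pi/2)); print(np.degrees(a).round(),None if q is None else np.round(q,2))
print(manip.read_time())
a=cv2.imread("pics/scene4.png")[50:230,180:420];b=cv2.imread("pics/top4.png")[170:350,370:630]
cv2.imwrite("pics/c4.png",cv2.resize(np.hstack([a,b]),None,fx=1.6,fy=1.6,interpolation=2))
E
```

```text
blade [(array([ 0.536, -0.113,  0.058]), 0.57), (array([ 0.723,  0.132, -0.003]), 0.56)]
slot [(array([ 0.541, -0.11 ,  0.054]), 0.91)]
handle [(array([ 0.675, -0.167,  0.036]), 0.68)]
blade [(array([ 0.534, -0.119,  0.059]), 0.56)]
slot [(array([ 0.535, -0.109,  0.06 ]), 0.57)]
handle [(array([ 0.668, -0.171,  0.044]), 0.5)]
-23.0 [-0.09  0.86  0.43  1.54 -0.44  0.84 -1.46]
4.0 [-0.08  0.84  0.31  1.54 -0.32  0.82 -1.15]
30.0 [-0.08  0.8   0.21  1.59 -0.21  0.78 -0.82]
57.0 [-0.07  0.75  0.12  1.67 -0.12  0.73 -0.47]
83.0 [-0.03  0.7   0.03  1.78 -0.03  0.67 -0.1 ]
110.0 [ 0.03  0.65 -0.05  1.88  0.05  0.61  0.3 ]
14.2917
```

View pics/c4.png

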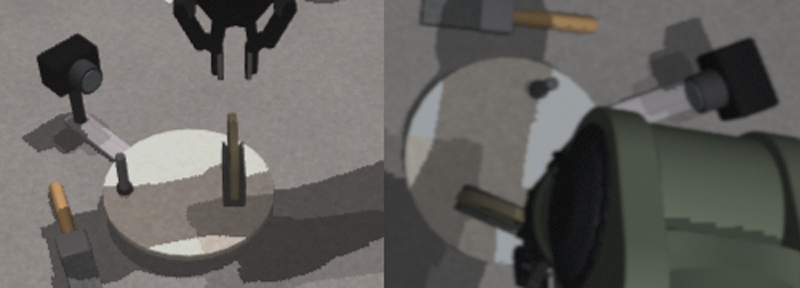

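The blade stands free in the cradle at (233,160) in the crop, well centred. I'll grip the handle and go round the arc.

Run:
```python
from h import *
R=lambda a:down(a-np.pi/2)
P=lambda a,z:[*(C+.085*u(a)),z]
manip.command_gripper(.5,40)
manip.move_ptp(P(HA,.24),R(HA))
print(manip.servo_line(P(HA,HZ),speed=.1,stop_force=8))
manip.command_gripper(0,40)
print(manip.read_opening()*85,manip.read_grip_force(),manip.read_ft_force())
for a in np.linspace(HA,HE,14)[1:]:
    manip.servo_line(P(a,HZ),R(a),speed=.04)
    f=manip.read_ft_force();print(np.round(np.degrees(a)),np.round(f,1))
    if np.linalg.norm(f)>30:break
print(manip.read_opening()*85,manip.read_grip_force(),manip.read_time())
for c in("scene","top"):
    cv2.imwrite(f"pics/{c}5.png",manip.snapshot(c))
    for n in("blade","slot","handle"): print(n,[(np.round(d["xyz"],3),round(d["confidence"],2)) for d in manip.spot_point(c,n)[:2]])
print("front",C+.06*u(FA))
a=cv2.imread("pics/scene5.png")[50:230,180:420];b=cv2.imread("pics/top5.png")[170:350,370:630]
cv2.imwrite("pics/c5.png",cv2.resize(np.hstack([a,b]),None,fx=1.6,fy=1.6,interpolation=2))
```

```text
False
12.73172329262684 38.935938477516174 [-0.29368622 -0.2484927   4.66341927]
-12.0 [-0.8  1.4  5.9]
-2.0 [1.1 1.4 5.8]
8.0 [2.3 1.2 5.7]
18.0 [3.1 2.4 5.5]
28.0 [4.2 3.5 4.9]
38.0 [4.1 3.8 4.7]
49.0 [4.6 6.3 6.2]
59.0 [2.6 6.8 6.1]
69.0 [1.1 7.9 7.5]
79.0 [ 1.  10.6  9.1]
89.0 [-1.1 10.   9. ]
100.0 [-2.9 11.1 12.1]
110.0 [-5.9 11.6 13.2]
12.518460453253969 40.13906121253967 24.7583
blade [(array([ 0.616, -0.191,  0.062]), 0.84)]
slot [(array([ 0.616, -0.187,  0.056]), 0.72)]
handle [(array([ 0.567, -0.055,  0.034]), 0.47)]
blade []
slot []
handle []
front [ 0.61222572 -0.19348823]
```

View pics/c5.png

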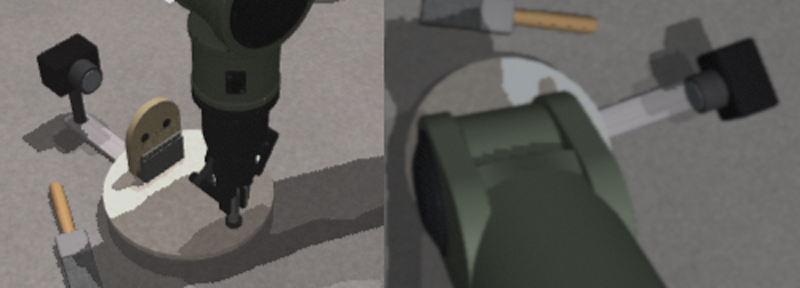

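The blade faces the camera, at (155,130) in the crop, and the gripper is on the handle at (233,215). The outrigger in the top view looked a little off from my camera bearing, so I'll cross-check that from the pixels.

Run:
```python
from h import *
deg=lambda d:np.degrees(np.arctan2(d[1],d[0])).round(1)
t=manip.read_tool_pos();d=t[:2]-C;print("tool bearing+180",deg(-d),np.hypot(*d),t)
im=cv2.imread("pics/top0.png");g=im.max(2)
# outrigger centre per column in first top picture
rows=[]
for x in range(514,534):
    col=np.convolve(g[215:265,x].astype(int),np.ones(3)/3,'same');y=np.where(col>col[1:-1].max()*.85)[0]+215;rows.append((x,y.mean(),len(y)))
r=np.array(rows);print(r[::6])
for z in(.0,.01,.02):
    p=w("top",r[:,:2],z)[:,:2];v=np.linalg.svd(p-p.mean(0))[2][0];v*=-np.sign(v[1]);print(z,"line dir",deg(v),"bearing",deg(p.mean(0)-C),p.mean(0))
a=im[170:290,480:630];b=cv2.imread("pics/scene0.png")[60:180,195:345]
cv2.imwrite("pics/c6.png",cv2.convertScaleAbs(cv2.resize(np.hstack([a,b]),None,fx=2.6,fy=2.6,interpolation=2),alpha=1.5))
```

```text
tool bearing+180 -70.4 0.08674557286401688 [ 0.56294631 -0.05526459  0.08225348]
[[514.  245.5  18. ]
 [520.  243.   19. ]
 [526.  241.   19. ]
 [532.  240.5  14. ]]
0.0 line dir -73.3 bearing -70.7 [ 0.64431655 -0.28608666]
0.01 line dir -73.3 bearing -70.5 [ 0.64343057 -0.28254084]
0.02 line dir -73.3 bearing -70.4 [ 0.64254459 -0.27899503]
```

View pics/c6.png

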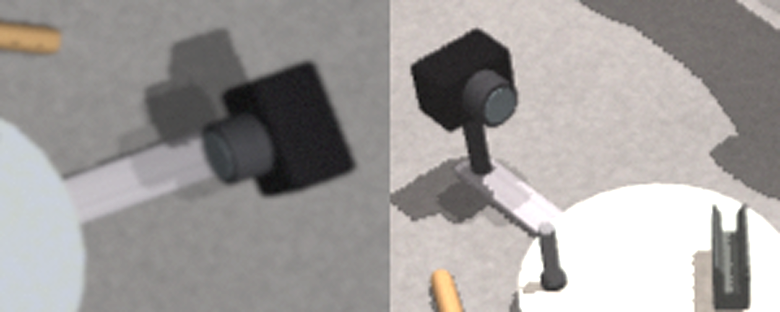

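The outrigger (centre line at about (140,178)) and the camera body both give a bearing of about -70.5°. The platter is at -70.4°, so I'll hand in.

Run:
```python
from h import *
manip.hold(.5);print(manip.read_grip_force(),np.abs(manip.read_qd()).max(),manip.read_time())
print(manip.close_job())
```

```text
40.14381766319275 0.0014119614594755659 25.6583
the job is handed in; nothing more can be done
None
```

The job is handed in at about 26 s: the broad blade stands in the cradle, the cradle faces the camera to within about 1° by my measurements, and the gripper holds the handle still at about 40 N; the verdict was not reported.

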